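# Put up the document holder and hold its clip open over the top edge

### The arm

A 6-joint arm with a two-finger parallel gripper is mounted at the origin on a cart in front of the work surface, level with it; the furniture and walls round the work are solid. World frame = base frame: x ahead of the robot, y to its left, z up, the work surface at z = 0. Lengths are in m, angles in rad, forces in N, time in s.
With the tool pointing down it reaches from about 0.225 to 0.875 m from the base axis. Payload 3.4 kg.
Tool frame: the origin (TCP) lies at the very end of the fingers, on their centre line; the grasp point (between the pads) lies 19 mm behind it (manip.hold_point_z is the distance from the TCP to the grasp point, in m); z points along the fingers, y is the line along which they close (so a half turn about z gives the same grasp; the last joint's range is limited). The gripper opens to 85 mm and grips with 20 to 120 N. Pads are 22 mm wide; open, the fingers measure 114 mm over their backs; the gripper's body (76 mm by 85 mm) begins 54 mm behind the grasp point. The pads swing forward as they close: fully open they stand 13 mm farther back than shut.
Start: joints at [-1.446, 0.276, 1.505, -0, 1.361, -0.121], TCP at [0.14, -0.558, 0.231] pointing down, gripper open.
Joint ranges: [-2.89, 2.89], [-0.75, 2.08], [0.22, 2.7], [-1.18, 4.32], [0.11, 2.71], [-2.7, 2.7]. Speed limits (rad/s): [2.57, 2.57, 3.14, 3.14, 3.14, 3.14].

### API

Orientations are given as a unit quaternion [w, x, y, z].
In Python, from rig import readout, viewer, order, manip gives the robot as it stands. The module is installed in compiled form; this text tells all that it offers.
- The arm moves only by the tool send_rows, never from a script. Its arguments are lists of equal length, an entry for each row: "xyz": the shift along the world's x, y, z in m, a list of three; "delta_rot": the turn, a rotation vector about the world's x, y, z in degrees, a list of three. In form: {"xyz": [[tx, ty, tz], ...], "delta_rot": [[wx, wy, wz], ...]}. A call has 1 to 12 rows; each row shifts and turns the commanded pose from where the row before left it; what a row does not reach is not made up. A row lasts 1/10 s, in which the tool goes at most 50 mm and 8.59 degrees, less where a joint would pass 70% of its speed; a pose out of reach is approached as far as the arm can. A call with a gripper value outside its range is refused whole. "gripper" is the finger opening in m, from 0 to 0.0854, set as the call begins (left out, the last holds). The fingers move at their own pace and stop on an object; "force" is the grip in N (left out, the last holds). Time passes only in rows, so rows that do not move let the fingers close. It gives the time, the measured TCP pose, the force, the opening and the grip force at its end, in the units of the state.
- readout.get_state(): the state, without advancing time (a new reading comes with each control period).
- viewer.get_image(name): name is "scene" or "top"; returns a dict with "color" (400x640x3 uint8, red, green, blue), "depth" (400x640 float32, m along the optical axis (not along the pixel's ray), 0 where there is no reading), "K" (3x3 intrinsics, pixels), "camera_from_world" (4x4, takes a point from world to camera coordinates). Camera axes: x right, y up, looking along -z (the intrinsics and any distortion apply to the point x, -y, -z); pixel columns grow to the right and rows downward; lengths in m; the calibration is good to about 2 mm. A picture is of the moment at which its call begins.
- order.sign_off(): hands the job in; it is judged then, once.
The state is a dict: "clock": time; "qpos": joint angles; "qd": joint speeds; "effort": joint torques, N m; "position": TCP position; "ee_rot": TCP orientation; "contact_force": force on the tool from outside, world axes, zero at the start; "moment": the same for the moment, N m; "width": finger opening in m; "gripper_force": force on a finger pad.
Only numpy, scipy, OpenCV 4.12 (cv2) and the standard library are available. Lean on these libraries where they do the work, as an engineer would, in place of code of your own. Each camera call takes 0.05 s, during which the arm holds its last target. There are 200 camera calls.

### The job

Put up the document holder: take the plywood board out of the letter rack and push its rod fully home into the brass socket of the foot, page ledge square over the foot's long toe, and let it stand by itself. Then take the spring clip off the wall of the memo tray, squeeze it wide open by its levers and bring it down over the middle of the board's top edge, one jaw in front and one behind and neither touching the board, so that I can slip a page in. Finish while still holding the clip gaping there in the gripper, and leave the other things on the desk where it is.

Things in the scene. Friction and masses are not known exactly. Their poses are not given: they have to be found in the camera images.
- board_centre (a point): Centre of the loose plywood board of the document holder: 150 wide (y) x 110 high (z) x 8 mm thick (x), 0.16 kg, z up. It starts upright in the letter rack. -x is its page side, with an aluminium ledge along the middle 76 mm of the lower edge, 19 mm out from the mid-plane. Grasp it across its 8 mm thickness at the top edge
- board_top (a point): Middle of the board's top edge, 55 mm above its centre; axes as board_centre
- rod_tip (a point): Lower end of the steel rod under the middle of the board, 97 mm below its centre, axes as board_centre. The rod is 10 mm thick, its nose tapers from 3 to 10 mm over 10 mm; 34 mm above the tip a round shoulder, 22 mm across, stops it
- ledge (a point): Middle of the page ledge, 18 mm in front of the board's mid-plane, 49 mm below its centre; axes as board_centre
- rack: Dark wooden letter rack, fixed, 98 x 138 mm; origin under its middle, board 30 mm to -x. Two notched cheeks 116 mm apart (middles), slots 11 mm wide; the board's lower edge rests at z = 56 mm and the cheeks end at 82 mm, so lift it 75 mm straight up for the rod to clear them. Two fixed cards 34 and 60 mm behind the board end 35 mm or more below its top edge
- socket_mouth (a point): Middle of the top of the brass socket on the fixed foot, 46 mm above the desk: a round upright tube, 33 mm outside, 13 mm inside, 36 mm deep. With the rod home the shoulder sits on the rim, the rod tip 34 mm below this point. Axes as the foot's: its dark steel plate, 84 mm wide and 10 mm thick, reaches 62 mm to -x (long toe) and 32 mm to +x
- tray: Wooden memo tray, fixed, 110 (x) x 130 (y) x 60 mm high, walls 5 mm; origin under its middle. The clip sits on its -x wall. Inside lies a paper block, top 27 mm above the desk
- clip_grip (a point): Steel spring clip, 60 g, jaws down on the tray wall: point midway between its lever ends, where it is gripped, 35 mm above the tray's rim. The levers close along x; their ends are rolls 30 mm long (y), 8 mm thick. Over the rolls 52 mm as parked, about 28 mm at the stop, when the rolls have risen 6 mm. Takes 4 N at first, 9 N fully open; then it lifts off
- clip_mouth (a point): Point of the clip midway between its jaw lips as parked, 61 mm below clip_grip; z up. Lips 38 mm long (y); one opens to +x, one to -x (the clip is the same either way round). The pivot coil, 9 mm thick, closes the throat 26 mm above this point
- clip_jaw (a joint): Opening of the clip, rad per jaw: 0 as parked (5 mm between the lips), -0.08 shut, 0.35 at the stop (about 25 mm between the lips); a spring closes it
- cup: Cream coffee cup, 63 mm across, 51 mm high, bystander; origin under its middle
- tankard: Pewter tankard with pens, 98 mm across, 167 mm high, bystander; origin under its middle
- blotter: Silver rocker blotter with a ball knob, 76 x 140 x 86 mm, bystander; origin under its middle
- eraser: Pink eraser, 20 x 44 x 11 mm, bystander; origin under its middle
Not all that is in view belongs to the job. What is shaped like the part that bears clip_grip but green or red is not meant.

How it is judged:
On the way, in this order (a step that is already met when the one before it is completed fails the run):
1. the board stands in the foot, rod home, ledge over the toe, let go (horizontal distance between rod_tip and socket_mouth below 0.004 m and z of rod_tip in the frame of socket_mouth below -0.03 m and angle between board_centre's own z axis and vertical below 0.1 rad and z of board_centre in the frame of socket_mouth above 0.05 m and x of ledge in the frame of socket_mouth below -0.01 m and angle between the x axis of board_centre and the x axis of socket_mouth, either way round below 0.35 rad and contact force between the fingers and board below 0.1 N), for 0.3 s.
2. the clip is squeezed open in the gripper and lifted off the tray (value of joint clip_jaw above 0.2 rad and contact force between the fingers and clip above 2 N and height (world z) of clip_mouth above 0.075 m), for 0.2 s.
At the end, for the whole second after the job is handed in: Rod home in the socket (4 mm), board upright, ledge over the toe (0.35 rad); clip in the fingers, open over 0.2 rad per jaw, lips 5 to 30 mm below the board's top edge, within 35 mm of its middle, one on either side, not touching it (horizontal distance between rod_tip and socket_mouth below 0.004 m and z of rod_tip in the frame of socket_mouth below -0.03 m and angle between board_centre's own z axis and vertical below 0.1 rad and angle between the x axis of board_centre and the x axis of socket_mouth, either way round below 0.35 rad and x of ledge in the frame of socket_mouth below -0.01 m and value of joint clip_jaw above 0.2 rad and contact force between the fingers and clip above 2 N and contact force between each of clip, the fingers and board below 0.2 N and z of clip_mouth in the frame of board_top between -0.03 and -0.005 m and y of clip_mouth in the frame of board_top between -0.035 and 0.035 m and x of clip_mouth in the frame of board_top between -0.008 and 0.008 m); the arm keeps its last pose, push and grip.
It fails at once if a bystander is knocked over or shoved (distance of any of cup, tankard, blotter, eraser from where it was at the start of the episode above 0.03 m).
It also fails if it takes over 58 s, if anything falls off the work surface, if the arm or the gripper's body presses on something with over 40 N, if the wrist force passes 120 N, or if a joint passes its speed limit or range.

## Working session

There is one attempt and no reset: what is moved stays moved. The work goes in short steps, Python scripts to look and compute and a tool call to move; the robot and the scene stay as the last step left them, time stands still between calls to the robot, and variables do not carry over. Pictures are saved under pics/ and viewed, at most 10 in all, crops included, and the job is handed in when it is done.

Besides the shell and the picture viewer there is one more tool, called after "Request:" in YAML: its name, and indented under it one key for each argument. send_rows: Moves the arm, as the interface text tells. Its arguments: {"type":"object","properties":{"xyz":{"type":"array"},"delta_rot":{"type":"array"},"gripper":{"type":"number"},"force":{"type":"number"}},"required":["xyz","delta_rot"]}

```bash
mkdir -p pics
cat > h.py <<'E'
import numpy as np, cv2
from rig import readout, viewer, order, manip
def grab(n):
    d=viewer.get_image(n); np.savez(f'{n}.npz',**{k:d[k] for k in('color','depth','K','camera_from_world')}); return d
def load(n): return dict(np.load(f'{n}.npz'))
def cloud(d):
    K=d['K'];z=d['depth'].astype(float);v,u=np.mgrid[:z.shape[0],:z.shape[1]]
    x=(u-K[0,2])/K[0,0]*z;y=(v-K[1,2])/K[1,1]*z
    P=np.stack([x,-y,-z,np.ones_like(z)],-1)
    W=P@np.linalg.inv(d['camera_from_world']).T
    W[z<=0]=np.nan
    return W[...,:3]
def proj(d,p):
    c=d['camera_from_world']@np.r_[p,1];return d['K'][:2,:2].diagonal()*np.array([c[0],-c[1]])/-c[2]+d['K'][:2,2]
E
python3 - <<'E'
from h import *
for n in('scene','top'):
    d=grab(n);print(n,d['K'].round(1).tolist(),np.linalg.inv(d['camera_from_world']).round(3).tolist())
    cv2.imwrite(f'pics/{n}0.png',cv2.resize(d['color'][...,::-1],(800,500)))
print(readout.get_state())
E
```

```text
scene [[434.1, 0.0, 322.8], [0.0, 434.1, 195.5], [0.0, 0.0, 1.0]] [[-0.848, 0.294, -0.441, 0.046], [-0.53, -0.468, 0.707, 1.077], [0.001, 0.834, 0.552, 0.69], [0.0, 0.0, 0.0, 1.0]]
top [[385.5, 0.0, 321.5], [0.0, 385.5, 204.8], [0.0, 0.0, 1.0]] [[0.013, 0.993, -0.121, 0.418], [-1.0, 0.016, 0.02, 0.338], [0.022, 0.12, 0.992, 0.96], [0.0, 0.0, 0.0, 1.0]]
{'clock': 0.1, 'qpos': array([-1.44600101e+00,  2.76515692e-01,  1.50599537e+00, -8.88819153e-06,
        1.36072713e+00, -1.20983355e-01]), 'qd': array([-0.00074643, -0.00258987, -0.00313093, -0.00058834,  0.00031403,
        0.00023351]), 'effort': array([ 2.14331267e-03, -4.17696404e+01, -2.46404529e+01, -1.15757466e-04,
        5.79584768e-03, -2.07118734e-05]), 'position': array([ 0.13984545, -0.55724392,  0.23053984]), 'ee_rot': array([-8.22759075e-04,  9.92458153e-01,  1.22581143e-01, -5.91380805e-06]), 'contact_force': array([0.4364268 , 0.15592595, 0.30434724]), 'moment': array([ 0.01672902,  0.01022516, -0.05309464]), 'gripper_force': 0.0, 'width': 0.08531249207485227}
```

View pics/scene0.png

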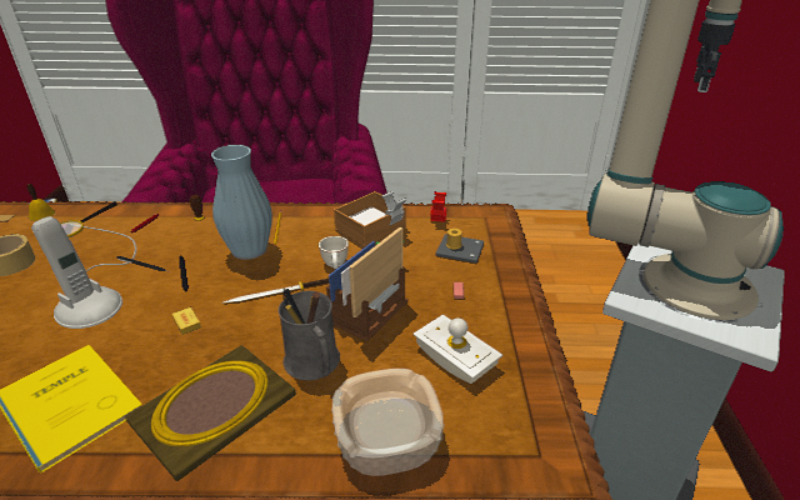

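View pics/top0.png

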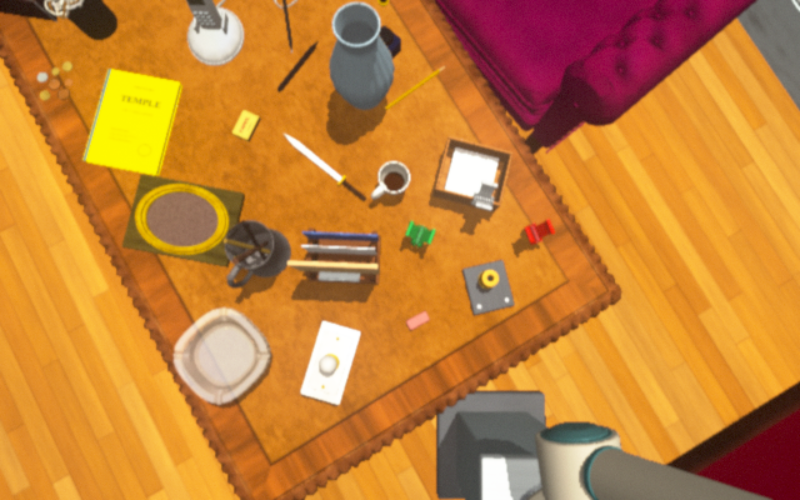

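Scene view: the board is at (375,270), the foot at (455,245), the tray at (365,215) and the red clip-shape at (440,207). Top view: the grey clip on the tray wall is at (485,195), the green one at (420,233), the red one at (540,232) and the foot at (488,285). The grey one is steel and sits on the tray's -x wall, so it is the one meant. I'll confirm it in a crop and measure.

Run:
```python
from h import *
t=load('top');s=load('scene')
a=cv2.resize(t['color'][100:260,220:460],(800,533),interpolation=cv2.INTER_CUBIC)
cv2.imwrite('pics/c1.png',a[...,::-1])
b=cv2.resize(s['color'][145:275,255:400],(669,600),interpolation=cv2.INTER_CUBIC)
cv2.imwrite('pics/c2.png',b[...,::-1])
W=cloud(t);V=cloud(s)
for n,(u,v) in dict(socket=(490,278),plate1=(472,300),clip=(487,190),clip2=(485,204),board=(330,265),traywall=(448,205),cup=(393,178),green=(420,233),red=(540,232),tank=(250,250),blot=(330,360),eraser=(418,320)).items():
    print(n,W[int(v/1.25),int(u/1.25)].round(4))
for n,(u,v) in dict(socket=(455,238),clip=(395,205),board=(375,270)).items(): print('s',n,V[int(v/1.25),int(u/1.25)].round(4))
for nm,X in(('top',W),('scene',V)):
    P=X.reshape(-1,3);P=P[~np.isnan(P[:,0])]
    def box(l,h): return P[((P>l)&(P<h)).all(1)]
    np.save(nm+'P.npy',P)
```

```text
socket [0.4935 0.1438 0.0141]
plate1 [0.4489 0.1802 0.0083]
clip [0.6528 0.1628 0.0796]
clip2 [0.6259 0.1658 0.0819]
board [0.498  0.4396 0.1681]
traywall [0.641  0.2266 0.0012]
cup [0.692  0.3393 0.016 ]
green [0.5774 0.2841 0.0357]
red [0.5832 0.0504 0.0395]
tank [0.5288 0.5901 0.1058]
blot [0.3366 0.4453 0.0828]
eraser [0.4084 0.2862 0.0124]
s socket [0.4825 0.1625 0.041 ]
s clip [0.6243 0.1862 0.0919]
s board [0.4967 0.4491 0.1244]
```

View pics/c1.png

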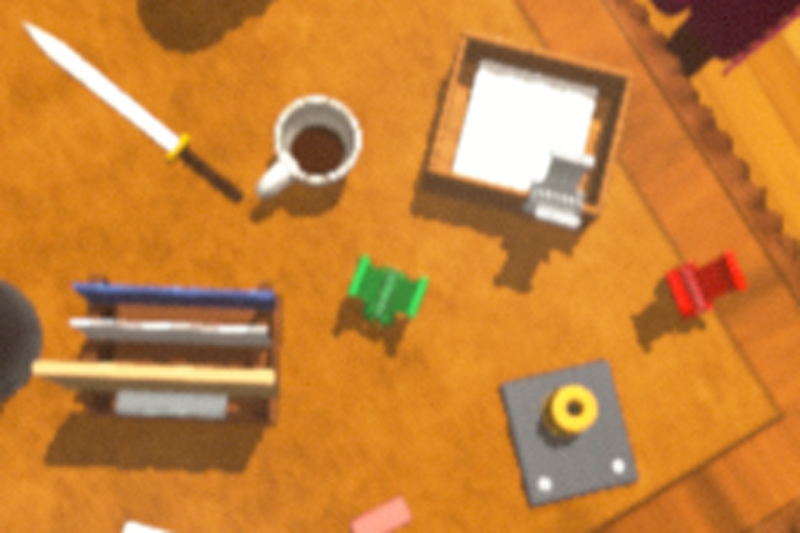

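View pics/c2.png

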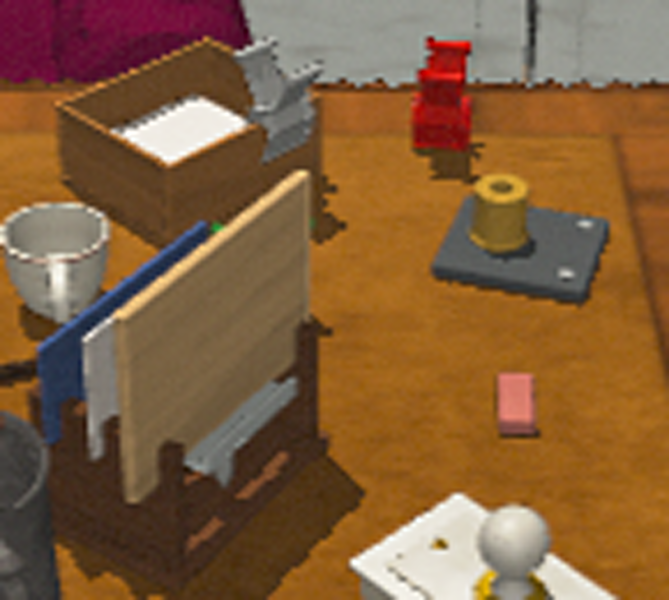

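The crops confirm the grey clip on the tray's -x wall, lever ends at top crop (575,165) and (558,215). The foot's screw-dotted long toe faces the robot. The board's ledge is on the -x side. Next I fit poses from both views.

Run:
```python
from h import *
for n in('top','scene'):
    d=load(n);W=cloud(d);C=d['color'].astype(int);HSV=cv2.cvtColor(d['color'],cv2.COLOR_RGB2HSV)
    def sel(l,h,m=None):
        k=((W>l)&(W<h)).all(-1)
        return W[k if m is None else k&m]
    def rect(P,t):
        if len(P)<5: print(n,t,'few',len(P));return
        (c,s,a)=cv2.minAreaRect((P[:,:2]*1000).astype(np.float32));print(n,t,len(P),np.round(c,1),np.round(s,1),round(a,1),'z med',np.median(P[:,2]).round(4),'min/max',P[:,2].min().round(4),P[:,2].max().round(4))
    gold=(HSV[...,0]>18)&(HSV[...,0]<32)&(HSV[...,1]>120)
    rect(sel([.43,.1,.038],[.54,.22,.06]),'sockettop')
    rect(sel([.40,.08,.005],[.56,.23,.016]),'plate')
    rect(sel([.45,.3,.158],[.54,.56,.19]),'boardtop')
    b=sel([.45,.3,.10],[.515,.56,.19])
    print(' board pca',b.mean(0).round(4)); 
    rect(b,'board')
    rect(sel([.58,.1,.05],[.8,.32,.066]),'trayrim')
    P=sel([.57,.08,.068],[.75,.25,.12]);rect(P,'clip')
    hi=sel([.57,.08,.085],[.75,.25,.12]);rect(hi,'cliphi')
    if n=='top':
      for q in hi[np.argsort(-hi[:,2])][:25:1]: print(q.round(4).tolist(),end=' ')
      print()
# triangulation helper for socket ring center & board ends by rays
```

```text
top sockettop 131 [491.  151.1] [29.  30.9] 1.7 z med 0.0453 min/max 0.0381 0.0504
top plate 1114 [481.5 163.9] [111.3 141.4] 13.9 z med 0.0098 min/max 0.005 0.0157
top boardtop 297 [500.4 435.9] [148.8   8.4] 88.4 z med 0.165 min/max 0.1584 0.1687
 board pca [0.499  0.4388 0.1513]
top board 474 [501.5 460.9] [198.8  12.7] 86.1 z med 0.1638 min/max 0.1001 0.1687
top trayrim 541 [683.8 217.6] [159.9 244.6] 20.9 z med 0.0586 min/max 0.05 0.066
top clip 233 [622.9 126.9] [124.5  54.3] 65.9 z med 0.085 min/max 0.0681 0.1009
top cliphi 116 [640.1 166.7] [29.5 52.1] 76.2 z med 0.0972 min/max 0.0855 0.1009
[0.6191, 0.1673, 0.1009] [0.6614, 0.1646, 0.1008] [0.6569, 0.1531, 0.1007] [0.6638, 0.1645, 0.1005] [0.619, 0.1786, 0.1004] [0.6595, 0.1484, 0.1003] [0.6615, 0.1668, 0.1001] [0.617, 0.1671, 0.1] [0.6172, 0.1579, 0.1] [0.6171, 0.1625, 0.0999] [0.6641, 0.1666, 0.0994] [0.6192, 0.183, 0.0993] [0.6171, 0.1693, 0.0992] [0.662, 0.1573, 0.0992] [0.6618, 0.1689, 0.099] [0.6173, 0.1646, 0.099] [0.6665, 0.1711, 0.099] [0.6595, 0.1666, 0.099] [0.6195, 0.1692, 0.0989] [0.6641, 0.1711, 0.0989] [0.6575, 0.1481, 0.0988] [0.6195, 0.1737, 0.0988] [0.6194, 0.1806, 0.0987] [0.6151, 0.1577, 0.0987] [0.615, 0.1646, 0.0987] 
scene sockettop 78 [491.6 151.3] [28.1 31.5] 28.7 z med 0.0456 min/max 0.0381 0.049
scene plate 487 [476.9 146.3] [93.6 88.6] 13.4 z med 0.0105 min/max 0.0051 0.0156
scene boardtop 267 [501.5 437.1] [147.4  10.8] 88.3 z med 0.1652 min/max 0.1581 0.1684
 board pca [0.4989 0.4441 0.1374]
scene board 1178 [502.5 460.3] [197.2  14.1] 86.9 z med 0.1381 min/max 0.1001 0.1684
scene trayrim 419 [701.8 215.6] [200.8 123.5] 75.8 z med 0.0573 min/max 0.05 0.0657
scene clip 164 [623.8 129. ] [121.6  53.1] 65.0 z med 0.0849 min/max 0.0685 0.1014
scene cliphi 82 [640.8 165.3] [31.4 56. ] 74.4 z med 0.096 min/max 0.0851 0.1014
```

Request:
send_rows:
  xyz:
    - [0.015,0.041,0.006]
    - [0.015,0.041,0.006]
    - [0.015,0.041,0.006]
    - [0.015,0.041,0.006]
    - [0.015,0.041,0.006]
    - [0.015,0.041,0]
    - [0.015,0.041,0]
    - [0.015,0.041,0]
    - [0.015,0.041,0]
    - [0.015,0.041,0]
    - [0.015,0.041,0]
    - [0.015,0.041,0]
  delta_rot:
    - [0,0,3]
    - [0,0,3]
    - [0,0,3]
    - [0,0,3]
    - [0,0,3]
    - [0,0,3]
    - [0,0,3]
    - [0,0,3]
    - [0,0,3]
    - [0,0,3]
    - [0,0,3]
    - [0,0,3]
  gripper: 0.05
  force: 50

```text
clock: 1.3
position: [0.3198, -0.064, 0.2613]
ee_rot: [0.0, 0.906, 0.424, 0.0]
contact_force: [1.0, -0.0, -0.1]
width: 0.0498
gripper_force: 0.0
```

Run:
```python
from h import *
def main(P):
    c=P[:,:2].mean(0);u,s,v=np.linalg.svd(P[:,:2]-c,full_matrices=False);v=v[0];return np.degrees(np.arctan2(v[1],v[0]))
for n in('top','scene'):
    d=load(n);W=cloud(d);HSV=cv2.cvtColor(d['color'],cv2.COLOR_RGB2HSV)
    m=((W>[.45,.3,.16])&(W<[.54,.52,.19])).all(-1);P=W[m];print(n,'board',main(P)-90, P.mean(0), P.min(0),P.max(0))
    m=((W>[.40,.08,.004])&(W<[.56,.23,.018])).all(-1)&(HSV[...,1]<90)
    k,l,st,_=cv2.connectedComponentsWithStats(m.astype(np.uint8));i=1+st[1:,4].argmax()
    Q=W[l==i];print(' plate',cv2.minAreaRect((Q[:,:2]*1000).astype(np.float32)))
```

```text
top board -181.68064235347254 [0.50012467 0.43598305 0.16508449] [0.49486632 0.36153625 0.16049675] [0.50613477 0.51032393 0.16868415]
 plate ((475.7332763671875, 146.96112060546875), (91.5777816772461, 82.2778549194336), 13.985697746276855)
scene board -1.6565424972275622 [0.50012137 0.44270453 0.16499201] [0.49397064 0.36350507 0.16000102] [0.50690929 0.51070434 0.16842796]
 plate ((476.4938049316406, 146.57839965820312), (91.81336212158203, 88.9268569946289), 14.097977638244629)
```

Request:
send_rows:
  xyz:
    - [0.015,0.0417,0]
    - [0.015,0.0417,0]
    - [0.015,0.0417,0]
    - [0.015,0.0417,0]
    - [0.015,0.0417,0]
    - [0.015,0.0417,0]
    - [0.015,0.0417,0]
    - [0.015,0.0417,0]
    - [0.015,0.0417,0]
    - [0.015,0.0417,0]
    - [0.015,0.0417,0]
    - [0.0155,0.0417,0]
  delta_rot:
    - [0,0,3.2]
    - [0,0,3.2]
    - [0,0,3.2]
    - [0,0,3.2]
    - [0,0,3.2]
    - [0,0,3.2]
    - [0,0,3.2]
    - [0,0,3.2]
    - [0,0,3.2]
    - [0,0,3.2]
    - [0,0,3.2]
    - [0,0,3]

```text
clock: 2.5
position: [0.5005, 0.4363, 0.2606]
ee_rot: [0.0, 0.717, 0.697, -0.001]
contact_force: [0.9, -0.0, 0.9]
width: 0.0499
gripper_force: 0.0
```

Request:
send_rows:
  xyz:
    - [0,0,-0.03]
    - [0,0,-0.03]
    - [0,0,-0.02]
    - [0,0,-0.02]
    - [0,0,-0.01]
    - [0,0,-0.01]
    - [0,0,0]
    - [0,0,0]
  delta_rot:
    - [0,0,0]
    - [0,0,0]
    - [0,0,0]
    - [0,0,0]
    - [0,0,0]
    - [0,0,0]
    - [0,0,0]
    - [0,0,0]

```text
clock: 3.3
position: [0.5008, 0.4349, 0.1419]
ee_rot: [0.0, 0.718, 0.696, 0.001]
contact_force: [0.2, -0.5, 1.0]
width: 0.0499
gripper_force: 0.0
```

Request:
send_rows:
  xyz:
    - [0,0,-0.001]
    - [0,0,-0.001]
    - [0,0,0]
    - [0,0,0]
    - [0,0,0]
    - [0,0,0]
    - [0,0,0]
    - [0,0,0]
  delta_rot:
    - [0,0,0]
    - [0,0,0]
    - [0,0,0]
    - [0,0,0]
    - [0,0,0]
    - [0,0,0]
    - [0,0,0]
    - [0,0,0]
  gripper: 0.0

```text
clock: 4.1
position: [0.5008, 0.4348, 0.1399]
ee_rot: [0.0, 0.718, 0.696, 0.001]
contact_force: [0.2, -0.7, 4.3]
width: 0.007
gripper_force: 50.4
```

Request:
send_rows:
  xyz:
    - [0,0,0.004]
    - [0,0,0.006]
    - [0,0,0.01]
    - [0,0,0.01]
    - [0,0,0.012]
    - [0,0,0.014]
    - [0,0,0.015]
    - [0,0,0.015]
    - [0,0,0.01]
    - [0,0,0.004]
    - [0,0,0]
  delta_rot:
    - [0,0,0]
    - [0,0,0]
    - [0,0,0]
    - [0,0,0]
    - [0,0,0]
    - [0,0,0]
    - [0,0,0]
    - [0,0,0]
    - [0,0,0]
    - [0,0,0]
    - [0,0,0]

```text
clock: 5.2
position: [0.5006, 0.4348, 0.2402]
ee_rot: [0.0, 0.718, 0.696, 0.001]
contact_force: [0.1, -0.1, -1.6]
width: 0.0071
gripper_force: 49.6
```

Request:
send_rows:
  xyz:
    - [0,-0.015,0]
    - [-0.001,-0.025,0]
    - [-0.001,-0.03,0]
    - [-0.001,-0.03,0]
    - [-0.001,-0.03,0]
    - [-0.001,-0.03,0]
    - [-0.001,-0.03,0]
    - [-0.001,-0.03,0]
    - [-0.001,-0.03,0]
    - [-0.001,-0.02,0]
    - [-0.001,-0.014,0]
    - [0,0,0]
  delta_rot:
    - [0,0,0]
    - [0,0,1.7]
    - [0,0,2]
    - [0,0,2]
    - [0,0,2]
    - [0,0,2]
    - [0,0,2]
    - [0,0,2]
    - [0,0,1]
    - [0,0,1]
    - [0,0,0]
    - [0,0,0]

```text
clock: 6.4
position: [0.4896, 0.1487, 0.2389]
ee_rot: [-0.0, 0.617, 0.787, -0.001]
contact_force: [0.6, 0.1, -1.5]
width: 0.0073
gripper_force: 49.5
```

Run:
```python
from h import *
for n in('top','scene'):
    d=grab(n)
s=load('scene');W=cloud(s);t=load('top');V=cloud(t)
st=readout.get_state();print(st['position'],st['contact_force'])
for n,X in(('scene',W),('top',V)):
    P=X[((X>[.44,.05,.13])&(X<[.51,.25,.235])).all(-1)]
    print(n,len(P),P.min(0).round(4),P.max(0).round(4))
p=proj(s,[.491,.151,.13]).round().astype(int);print(p)
u,v=p
c=s['color'][v-75:v+75,u-95:u+95];cv2.imwrite('pics/c3.png',cv2.resize(c,(760,600),interpolation=cv2.INTER_CUBIC)[...,::-1]);print('crop origin',u-95,v-75)
```

```text
[0.49022425 0.1507875  0.23911584] [ 0.28831867 -0.02208176 -1.09847538]
scene 476 [0.4619 0.0778 0.1319] [0.5048 0.2272 0.2349]
top 261 [0.4626 0.1232 0.1476] [0.4976 0.224  0.2348]
[365 159]
crop origin 270 84
```

View pics/c3.png

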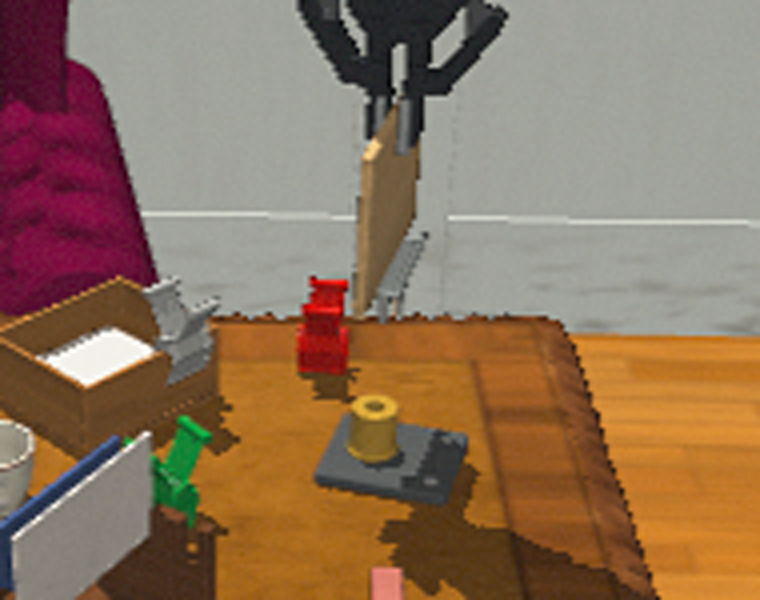

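The picture shows the board hanging upright at crop (390,210), with the rod's end at (385,315) above the socket mouth at (374,405). I check the rod's position with depth.

Run:
```python
from h import *
for n in('scene','top'):
    d=load(n);X=cloud(d)
    for z0,z1 in((.085,.105),(.105,.12),(.12,.14)):
        P=X[((X>[.44,.08,z0])&(X<[.54,.22,z1])).all(-1)]
        if len(P): print(n,z0,len(P),P.mean(0).round(4),P.min(0).round(4),P.max(0).round(4))
s=load('scene');X=cloud(s)
HSV=cv2.cvtColor(s['color'],cv2.COLOR_RGB2HSV)
# wooden board face/edge
P=X[((X>[.44,.03,.155])&(X<[.54,.26,.26])).all(-1)&(HSV[...,1]>60)&(HSV[...,2]>90)]
c=P.mean(0);u,S,v=np.linalg.svd(P-c,full_matrices=False);print('face n',v[2].round(3),c.round(4),S, 'y rng',P[:,1].min(),P[:,1].max(),'z',P[:,2].min(),P[:,2].max())
Q=P-c;yy=Q@np.array([-.242,.970,0]);print('yb',np.percentile(yy+c@np.array([-.242,.970,0]),[0,1,99,100]), 'socket yb',np.array([.491,.151])@np.array([-.242,.97]))
xx=P@np.array([.970,.242,0]);print('xb',np.percentile(xx,[1,5,50,95,99]),'socket xb',np.array([.491,.151])@np.array([.97,.242]))
```

```text
scene 0.105 3 [0.4904 0.1524 0.1179] [0.4892 0.1515 0.1164] [0.4922 0.1529 0.1187]
scene 0.12 17 [0.4886 0.154  0.1297] [0.4854 0.1468 0.1215] [0.4918 0.1585 0.1368]
face n [-0.975 -0.221 -0.005] [0.4804 0.1786 0.2056] [0.90323173 0.54989389 0.03183389] y rng 0.08409474677401807 0.22598947159700722 z 0.15657881745312163 0.25957660685735207
yb [-0.04019522 -0.03700205  0.10439962  0.10495157] socket yb 0.027647999999999995
xb [0.50741587 0.50776535 0.50852126 0.51369807 0.51499232] socket xb 0.5128119999999999
```

Request:
send_rows:
  xyz:
    - [0.0007,-0.0009,-0.01]
    - [0,0,-0.015]
    - [0,0,-0.015]
    - [0,0,-0.012]
    - [0,0,-0.006]
    - [0,0,-0.002]
    - [0,0,0]
    - [0,0,-0.005]
    - [0,0,-0.005]
    - [0,0,-0.003]
    - [0,0,0]
  delta_rot:
    - [0,0,0]
    - [0,0,0]
    - [0,0,0]
    - [0,0,0]
    - [0,0,0]
    - [0,0,0]
    - [0,0,0]
    - [0,0,0]
    - [0,0,0]
    - [0,0,0]
    - [0,0,0]

```text
clock: 7.6
position: [0.4907, 0.1496, 0.1658]
ee_rot: [-0.0, 0.616, 0.788, -0.0]
contact_force: [0.6, 0.2, -1.0]
width: 0.0072
gripper_force: 49.6
```

Request:
send_rows:
  xyz:
    - [0,0,-0.005]
    - [0,0,-0.005]
    - [0,0,-0.005]
    - [0,0,-0.005]
    - [0,0,-0.004]
    - [0,0,-0.002]
    - [0,0,0]
  delta_rot:
    - [0,0,0]
    - [0,0,0]
    - [0,0,0]
    - [0,0,0]
    - [0,0,0]
    - [0,0,0]
    - [0,0,0]

```text
clock: 8.3
position: [0.491, 0.1497, 0.14]
ee_rot: [-0.0, 0.616, 0.788, -0.0]
contact_force: [-0.5, 0.3, -1.8]
width: 0.0071
gripper_force: 49.5
```

Request:
send_rows:
  xyz:
    - [0,0,-0.001]
    - [0,0,-0.001]
    - [0,0,-0.001]
    - [0,0,0]
  delta_rot:
    - [0,0,0]
    - [0,0,0]
    - [0,0,0]
    - [0,0,0]

```text
clock: 8.7
position: [0.4913, 0.1498, 0.1379]
ee_rot: [0.0, 0.616, 0.788, 0.0]
contact_force: [-1.0, 0.3, 2.7]
width: 0.0069
gripper_force: 50.2
```

Request:
send_rows:
  xyz:
    - [0,0,-0.001]
    - [0,0,-0.001]
    - [0,0,0]
  delta_rot:
    - [0,0,0]
    - [0,0,0]
    - [0,0,0]

```text
clock: 9.0
position: [0.4917, 0.1499, 0.1379]
ee_rot: [0.001, 0.616, 0.788, 0.001]
contact_force: [-2.9, -1.1, 14.9]
width: 0.007
gripper_force: 52.0
```

Request:
send_rows:
  xyz:
    - [0,0,0.002]
    - [0,0,0]
    - [0,0,0]
    - [0,0,0]
    - [0,0,0.01]
    - [0,0,0.02]
    - [0,0,0.03]
    - [0,0,0.04]
    - [0,0,0.02]
    - [0,0,0]
  delta_rot:
    - [0,0,0]
    - [0,0,0]
    - [0,0,0]
    - [0,0,0]
    - [0,0,0]
    - [0,0,0]
    - [0,0,0]
    - [0,0,0]
    - [0,0,0]
    - [0,0,0]
  gripper: 0.05

```text
clock: 10.0
position: [0.4933, 0.1501, 0.2613]
ee_rot: [0.003, 0.616, 0.788, 0.003]
contact_force: [0.1, 0.1, 0.4]
width: 0.0502
gripper_force: 0.0
```

Run:
```python
from h import *
for n in('top','scene'): grab(n)
s=load('scene');X=cloud(s);t=load('top');V=cloud(t)
HSV=cv2.cvtColor(s['color'],cv2.COLOR_RGB2HSV)
for n,X in(('s',X),('t',V)):
    P=X[((X>[.43,.05,.155])&(X<[.56,.25,.175])).all(-1)]
    print(n,len(P),'top edge',cv2.minAreaRect((P[:,:2]*1000).astype(np.float32)),np.percentile(P[:,2],[50,98]))
    P=X[((X>[.43,.05,.115])&(X<[.56,.25,.155])).all(-1)]
    if len(P)>30:
        c=P.mean(0);print('n',np.linalg.svd(P-c,full_matrices=False)[2][2].round(3),c.round(4))
c=np.hstack([s['color'][90:240,290:440],t['color'][120:270,320:470]]);cv2.imwrite('pics/c4.png',cv2.resize(c,(800,400),interpolation=cv2.INTER_CUBIC)[...,::-1])
```

```text
s 118 top edge ((490.99273681640625, 152.16845703125), (8.537887573242188, 150.4655303955078), 14.087063789367676) [0.16384093 0.16644788]
n [-0.975 -0.222  0.015] [0.4842 0.1688 0.1352]
t 198 top edge ((485.1617736816406, 173.30563354492188), (8.032120704650879, 104.84095001220703), 13.969524383544922) [0.16357625 0.16706455]
n [-0.977 -0.211 -0.016] [0.4791 0.1859 0.1347]
```

View pics/c4.png

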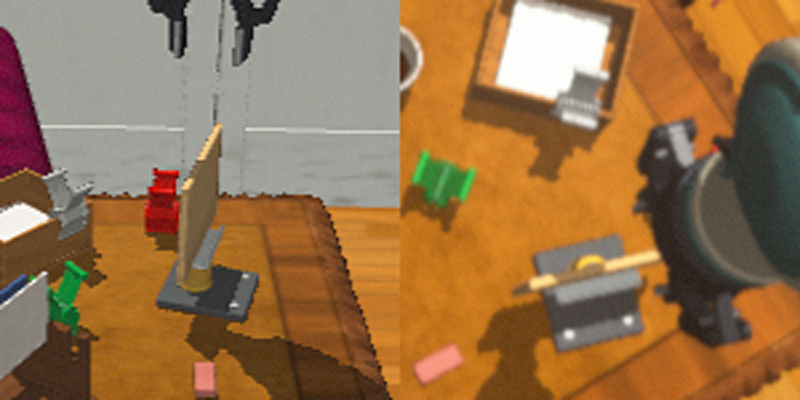

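The board is home: its top edge is at z≈0.164, its yaw of 14° matches the foot, and the ledge is over the toe (right half, about (600,290)). Now the clip.

Request:
send_rows:
  xyz:
    - [0.01,0.001,0]
    - [0.02,0.002,0]
    - [0.024,0.0025,0]
    - [0.024,0.0025,0]
    - [0.024,0.0025,0]
    - [0.02,0.0025,0]
    - [0.015,0.002,0]
    - [0.01,0.001,0]
    - [0,0,0]
    - [0,0,0]
  delta_rot:
    - [0,0,-3]
    - [0,0,-4]
    - [0,0,-4]
    - [0,0,-4]
    - [0,0,-4]
    - [0,0,-4]
    - [0,0,-3]
    - [0,0,-1.8]
    - [0,0,0]
    - [0,0,0]
  gripper: 0.078
  force: 25

```text
clock: 11.1
position: [0.6371, 0.1656, 0.2555]
ee_rot: [-0.001, 0.787, 0.617, -0.002]
contact_force: [-0.6, 0.2, 0.6]
width: 0.0784
gripper_force: 0.0
```

Request:
send_rows:
  xyz:
    - [0.003,0,-0.02]
    - [0,0,-0.03]
    - [0,0,-0.03]
    - [0,0,-0.03]
    - [0,0,-0.025]
    - [0,0,-0.015]
    - [0,0,-0.01]
    - [0,0,-0.005]
    - [0,0,0]
    - [0,0,0]
  delta_rot:
    - [0,0,0]
    - [0,0,0]
    - [0,0,0]
    - [0,0,0]
    - [0,0,0]
    - [0,0,0]
    - [0,0,0]
    - [0,0,0]
    - [0,0,0]
    - [0,0,0]

```text
clock: 12.1
position: [0.6416, 0.1659, 0.0933]
ee_rot: [0.0, 0.787, 0.617, 0.001]
contact_force: [-0.7, 0.7, 0.1]
width: 0.0782
gripper_force: 0.0
```

Request:
send_rows:
  xyz:
    - [-0.001,0,-0.007]
    - [0,0,-0.006]
    - [0,0,0]
    - [0,0,0]
  delta_rot:
    - [0,0,0]
    - [0,0,0]
    - [0,0,0]
    - [0,0,0]

```text
clock: 12.5
position: [0.6399, 0.1657, 0.0791]
ee_rot: [-0.0, 0.787, 0.617, -0.0]
contact_force: [0.5, -0.2, 0.8]
width: 0.0785
gripper_force: 0.0
```

Request:
send_rows:
  xyz:
    - [0,0,0]
    - [0,0,0]
    - [0,0,0]
    - [0,0,0]
    - [0,0,0]
    - [0,0,0]
    - [0,0,0]
    - [0,0,0]
    - [0,0,0]
    - [0,0,0]
  delta_rot:
    - [0,0,0]
    - [0,0,0]
    - [0,0,0]
    - [0,0,0]
    - [0,0,0]
    - [0,0,0]
    - [0,0,0]
    - [0,0,0]
    - [0,0,0]
    - [0,0,0]
  gripper: 0.0

```text
clock: 13.5
position: [0.6439, 0.1657, 0.0836]
ee_rot: [0.003, 0.787, 0.617, 0.004]
contact_force: [1.3, -0.6, 12.0]
width: 0.0263
gripper_force: 25.2
```

Request:
send_rows:
  xyz:
    - [0,0,0.003]
    - [0,0,0.006]
    - [0,0,0.01]
    - [0,0,0.015]
    - [0,0,0.02]
    - [0,0,0.025]
    - [0,0,0.025]
    - [0,0,0.025]
    - [0,0,0.02]
    - [0,0,0.012]
    - [0,0,0]
    - [0,0,0]
  delta_rot:
    - [0,0,0]
    - [0,0,0]
    - [0,0,0]
    - [0,0,0]
    - [0,0,0]
    - [0,0,0]
    - [0,0,0]
    - [0,0,0]
    - [0,0,0]
    - [0,0,0]
    - [0,0,0]
    - [0,0,0]

```text
clock: 14.7
position: [0.6396, 0.1657, 0.2395]
ee_rot: [-0.0, 0.787, 0.617, -0.001]
contact_force: [-0.4, 0.5, -0.7]
width: 0.0265
gripper_force: 24.6
```

Run:
```python
from h import *
s=grab('scene');X=cloud(s);st=readout.get_state();print(st['position'],st['ee_rot'],st['contact_force'],st['width'])
p=proj(s,[.64,.166,.19]).round().astype(int);u0,v0=p-[75,60];print(u0,v0)
c=s['color'][max(v0,0):v0+120,u0:u0+150];cv2.imwrite('pics/c5.png',cv2.resize(c,None,fx=5,fy=5,interpolation=cv2.INTER_CUBIC)[...,::-1])
for z in np.arange(.145,.26,.006):
    P=X[((X>[.58,.1,z])&(X<[.7,.22,z+.006])).all(-1)]
    if len(P):
        q=P@np.array([[.971,.239],[-.239,.971],[0,0]]);print(z.round(3),len(P),q.min(0).round(4),q.max(0).round(4))
print('xb,yb tcp',st['position'][:2]@np.array([[.971,.239],[-.239,.971]]))
```

```text
[0.63934701 0.16567043 0.23890826] [-6.20672439e-04  7.87008571e-01  6.16940734e-01 -1.12034456e-03] [-0.21036841  0.45761504 -0.59295223] 0.02630510572954754
240 68
0.187 3 [0.5645 0.2964] [0.5907 0.3204]
0.193 33 [0.5583 0.3005] [0.5951 0.3323]
0.199 39 [0.5573 0.2948] [0.5931 0.3318]
0.205 33 [0.5599 0.2927] [0.5919 0.3335]
0.211 25 [0.5592 0.2939] [0.593 0.331]
0.217 51 [0.5619 0.2921] [0.5899 0.3341]
0.223 39 [0.567 0.294] [0.5869 0.3341]
0.229 17 [0.5709 0.3017] [0.5871 0.3256]
0.235 17 [0.5626 0.3095] [0.5882 0.3271]
0.241 28 [0.5609 0.3059] [0.6003 0.3281]
0.247 35 [0.5537 0.3083] [0.6097 0.3291]
0.253 43 [0.5536 0.3086] [0.6087 0.3285]
0.259 45 [0.5535 0.3034] [0.6085 0.3297]
xb,yb tcp [0.58121072 0.31366993]
```

View pics/c5.png

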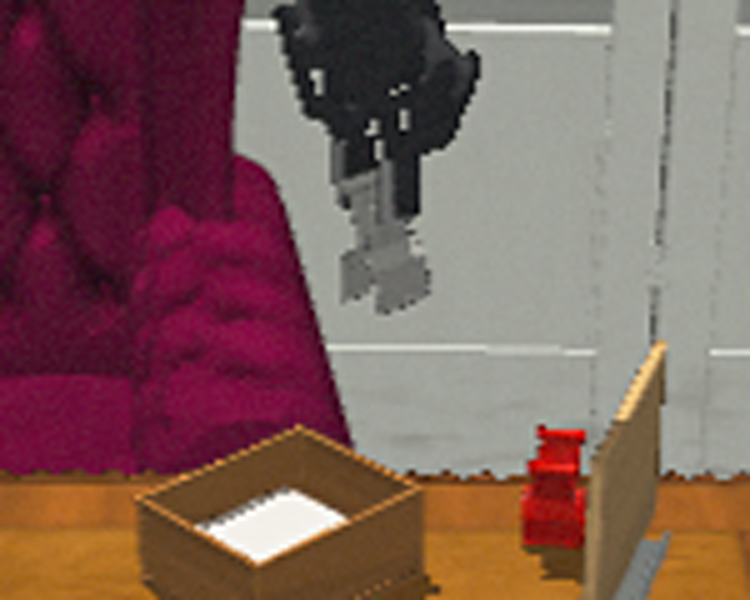

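Clip is held open, lips at crop (345–428, 300), z≈0.19, levers between the fingers; tray and board undisturbed. Move over the board.

Request:
send_rows:
  xyz:
    - [-0.008,-0.001,0.003]
    - [-0.015,-0.001,0.003]
    - [-0.02,-0.002,0.004]
    - [-0.02,-0.002,0]
    - [-0.02,-0.002,0]
    - [-0.02,-0.002,0]
    - [-0.018,-0.002,0]
    - [-0.015,-0.001,0]
    - [-0.008,-0.001,0]
    - [-0.004,0,0]
    - [0,0,0]
    - [0,0,0]
  delta_rot:
    - [0,0,2]
    - [0,0,3]
    - [0,0,3]
    - [0,0,3]
    - [0,0,3]
    - [0,0,3]
    - [0,0,3]
    - [0,0,3]
    - [0,0,3]
    - [0,0,1.8]
    - [0,0,0]
    - [0,0,0]

```text
clock: 15.95
position: [0.4918, 0.1517, 0.2495]
ee_rot: [-0.0, 0.616, 0.788, -0.001]
contact_force: [-0.0, -0.0, -0.9]
width: 0.0261
gripper_force: 24.6
```

```bash
cat > m.py <<'E'
import sys
from h import *
s=grab('scene');X=cloud(s);st=readout.get_state();print(st['position'],st['ee_rot'],st['contact_force'],st['width'])
p=proj(s,[.491,.151,.19]).round().astype(int);u0,v0=p-[60,55];print('origin',u0,v0)
c=s['color'][v0:v0+100,u0:u0+130];cv2.imwrite(sys.argv[1],cv2.resize(c,None,fx=6,fy=6,interpolation=cv2.INTER_CUBIC)[...,::-1])
B=np.array([[.970,-.242],[.242,.970]]);o=np.array([.491,.1515])
for z in np.arange(.14,.27,.006):
    P=X[((X>[.42,.05,z])&(X<[.56,.24,z+.006])).all(-1)]
    if len(P):
        q=(P[:,:2]-o)@B;print(z.round(3),len(P),q.min(0).round(4),q.max(0).round(4))
print('tcp',(st['position'][:2]-o)@B)
for z in(.164,st['position'][2]-.049,st['position'][2]):
  for a in(-.0125,0,.0125):
    print(z.round(4),a,'at y=+19mm ->',((proj(s,np.r_[o+B@np.array([a,.019]),z])-[u0,v0])*6).round())
E
python3 m.py pics/c6.png
```

```text
[0.49208929 0.15168209 0.24961041] [-3.46767620e-04  6.16032719e-01  7.87720380e-01 -4.14839041e-04] [ 0.70271246 -0.83815506 -0.23825659] 0.02622100767764819
origin 306 84
0.14 32 [-0.0038 -0.0696] [0.0039 0.0763]
0.146 27 [-0.0035 -0.0686] [0.0043 0.0747]
0.152 29 [-0.004  -0.0646] [0.0053 0.0748]
0.158 49 [-0.0037 -0.0716] [0.0051 0.0748]
0.164 50 [-0.0035 -0.0736] [0.0038 0.0758]
0.2 9 [-0.0204 -0.0154] [0.0101 0.0212]
0.206 21 [-0.0198 -0.02  ] [0.0114 0.0189]
0.212 14 [-0.0187 -0.0186] [0.0114 0.0179]
0.218 14 [-0.0184 -0.0215] [0.0109 0.0197]
0.224 28 [-0.0173 -0.0215] [0.0127 0.023 ]
0.23 48 [-0.0152 -0.023 ] [0.0071 0.0212]
0.236 18 [-0.009  -0.0171] [0.0058 0.0191]
0.242 13 [-0.0082 -0.009 ] [0.0064 0.0138]
0.248 25 [-0.0183 -0.0128] [0.0198 0.0134]
0.254 31 [-0.0224 -0.0113] [0.0267 0.0137]
0.26 31 [-0.0255 -0.0045] [0.0267 0.0151]
0.266 60 [-0.0252 -0.0147] [0.0265 0.0172]
tcp [ 1.10067713e-03 -8.69857026e-05]Traceback (most recent call last):
  File "m.py", line 14, in <module>
    print(z.round(4),a,'at y=+19mm ->',((proj(s,np.r_[o+B@np.array([a,.019]),z])-[u0,v0])*6).round())
          ^^^^^^^
AttributeError: 'float' object has no attribute 'round'
```

View pics/c6.png

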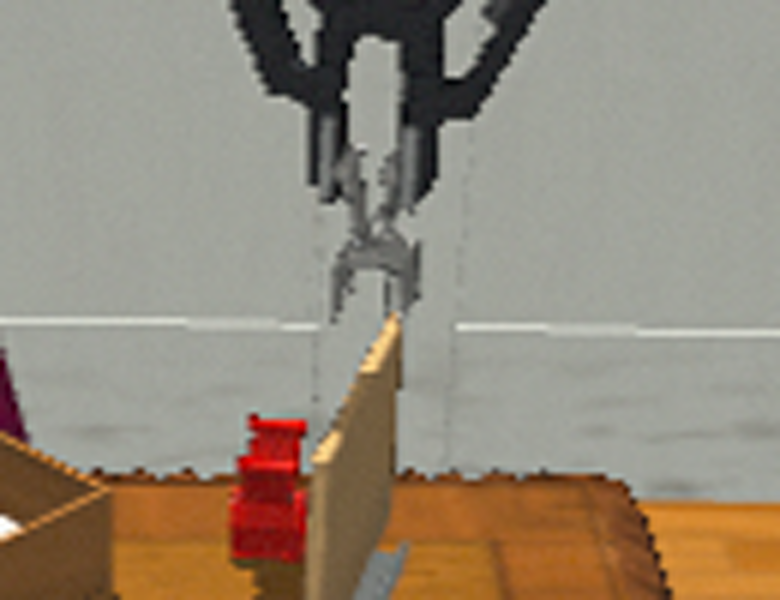

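Lips measured: centred 4.4 mm to −x of the board, bottom at TCP −49 mm (picture: lip tips at (338,320) and (412,310), board edge end at (395,320)). Shift and lower part way, then check.

Request:
send_rows:
  xyz:
    - [0.0022,0.0006,0]
    - [0.0022,0.0005,0]
    - [0,0,-0.005]
    - [0,0,-0.01]
    - [0,0,-0.008]
    - [0,0,-0.005]
    - [0,0,0]
    - [0,0,0]
    - [0,0,0]
  delta_rot:
    - [0,0,0]
    - [0,0,0]
    - [0,0,0]
    - [0,0,0]
    - [0,0,0]
    - [0,0,0]
    - [0,0,0]
    - [0,0,0]
    - [0,0,0]

```text
clock: 16.9
position: [0.4968, 0.1529, 0.2227]
ee_rot: [0.0, 0.616, 0.788, 0.0]
contact_force: [0.1, 0.7, -0.6]
width: 0.0261
gripper_force: 24.6
```

```bash
sed -i 's/z.round(4),a/round(float(z),4),a/' m.py; python3 m.py pics/c7.png
```

```text
[0.49680348 0.15289391 0.22275821] [3.56734737e-04 6.15785037e-01 7.87914021e-01 3.96143084e-04] [-0.778999    0.48899134 -0.2525754 ] 0.02618783276442823
origin 306 84
0.14 31 [-0.004  -0.0692] [0.0039 0.0751]
0.146 24 [-0.0036 -0.0295] [0.0046 0.0763]
0.152 22 [-0.0037 -0.0163] [0.0046 0.0782]
0.158 38 [-0.0038 -0.0413] [0.0044 0.0758]
0.164 41 [-0.0038 -0.0328] [0.004  0.0732]
0.17 2 [ 0.0151 -0.009 ] [0.0168 0.0168]
0.176 21 [-0.0148 -0.0203] [0.0165 0.0205]
0.182 17 [-0.0139 -0.0122] [0.0176 0.0198]
0.188 16 [-0.0142 -0.0159] [0.0172 0.019 ]
0.194 16 [-0.012  -0.0155] [0.0178 0.0207]
0.2 41 [-0.0117 -0.0189] [0.0158 0.0194]
0.206 37 [-0.0054 -0.0191] [0.0102 0.0199]
0.212 16 [-0.0028 -0.0167] [0.0112 0.0134]
0.218 11 [-0.0028 -0.0054] [0.0205 0.0107]
0.224 24 [-0.0136 -0.011 ] [0.0305 0.0156]
0.23 32 [-0.0188 -0.0119] [0.0332 0.0148]
0.236 39 [-0.0198 -0.0105] [0.033  0.0163]
0.242 54 [-0.0198 -0.0119] [0.0328 0.0178]
0.248 30 [-0.0201 -0.0072] [0.0311 0.013 ]
0.254 28 [-0.0204 -0.0112] [0.0303 0.014 ]
0.26 32 [-0.0225 -0.008 ] [0.0369 0.014 ]
0.266 41 [-0.0346 -0.0103] [0.0519 0.0147]
tcp [ 5.96670382e-03 -5.23534508e-05]
0.164 -0.0125 at y=+19mm -> [376. 406.]
0.164 0 at y=+19mm -> [347. 402.]
0.164 0.0125 at y=+19mm -> [319. 398.]
0.1738 -0.0125 at y=+19mm -> [377. 386.]
0.1738 0 at y=+19mm -> [349. 382.]
0.1738 0.0125 at y=+19mm -> [320. 378.]
0.2228 -0.0125 at y=+19mm -> [384. 281.]
0.2228 0 at y=+19mm -> [355. 278.]
0.2228 0.0125 at y=+19mm -> [326. 274.]
```

View pics/c7.png

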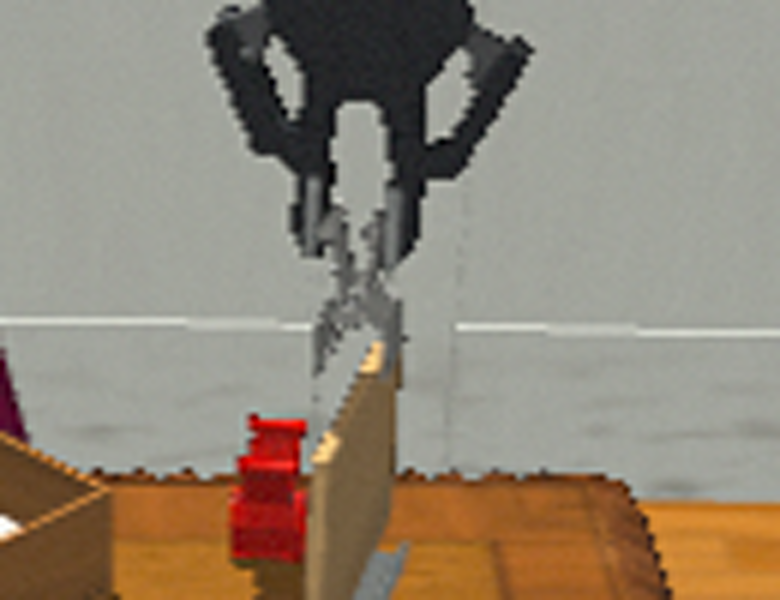

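Jaws straddle the board (tips near (318,370) and (392,375), board edge between at (375,355)), centred within 1.3 mm. Lower the rest.

Request:
send_rows:
  xyz:
    - [-0.001,0,-0.003]
    - [0,0,-0.005]
    - [0,0,-0.005]
    - [0,0,-0.004]
    - [0,0,-0.003]
    - [0,0,-0.001]
    - [0,0,0]
    - [0,0,0]
    - [0,0,0]
    - [0,0,0]
    - [0,0,0]
  delta_rot:
    - [0,0,0]
    - [0,0,0]
    - [0,0,0]
    - [0,0,0]
    - [0,0,0]
    - [0,0,0]
    - [0,0,0]
    - [0,0,0]
    - [0,0,0]
    - [0,0,0]
    - [0,0,0]

```text
clock: 18.05
position: [0.4956, 0.1529, 0.2014]
ee_rot: [0.0, 0.616, 0.788, 0.0]
contact_force: [-0.6, -0.1, -0.2]
width: 0.0262
gripper_force: 24.6
```

```bash
python3 m.py pics/c8.png
```

```text
[0.49556132 0.15284953 0.20142145] [1.17795161e-04 6.15753760e-01 7.87938629e-01 9.77398594e-05] [ 0.93024476  0.2496394  -1.01238108] 0.025812460820882153
origin 306 84
0.14 24 [-0.0042 -0.0208] [0.004  0.0755]
0.146 22 [-0.0038 -0.0201] [0.0039 0.0741]
0.152 31 [-0.0153 -0.0168] [0.0157 0.075 ]
0.158 54 [-0.0166 -0.0669] [0.0155 0.0757]
0.164 56 [-0.0147 -0.0727] [0.0161 0.0758]
0.17 12 [-0.0145 -0.0117] [0.0169 0.0209]
0.176 33 [-0.0134 -0.0198] [0.0155 0.0199]
0.182 41 [-0.0109 -0.0186] [0.0129 0.0197]
0.188 24 [-0.0054 -0.0176] [0.0087 0.0217]
0.194 13 [-0.0037 -0.0129] [0.0115 0.0117]
0.2 15 [-0.014  -0.0052] [0.0232 0.0128]
0.206 30 [-0.0184 -0.0134] [0.029  0.0136]
0.212 30 [-0.0216 -0.0023] [0.0314 0.0154]
0.218 61 [-0.0213 -0.0127] [0.0321 0.0165]
0.224 29 [-0.022  -0.0115] [0.0307 0.014 ]
0.23 26 [-0.0216 -0.0104] [0.0304 0.0129]
0.236 29 [-0.0216 -0.011 ] [0.0326 0.0135]
0.242 31 [-0.0255 -0.0072] [0.0388 0.016 ]
0.248 57 [-0.0388 -0.0116] [0.048 0.015]
0.254 87 [-0.0415 -0.0126] [0.0538 0.0155]
0.26 51 [-0.0435 -0.0116] [0.0554 0.0167]
0.266 63 [-0.048  -0.0109] [0.0565 0.0185]
tcp [0.00475107 0.00020521]
0.164 -0.0125 at y=+19mm -> [376. 406.]
0.164 0 at y=+19mm -> [347. 402.]
0.164 0.0125 at y=+19mm -> [319. 398.]
0.1524 -0.0125 at y=+19mm -> [374. 430.]
0.1524 0 at y=+19mm -> [346. 426.]
0.1524 0.0125 at y=+19mm -> [318. 422.]
0.2014 -0.0125 at y=+19mm -> [381. 328.]
0.2014 0 at y=+19mm -> [352. 324.]
0.2014 0.0125 at y=+19mm -> [323. 320.]
```

View pics/c8.png

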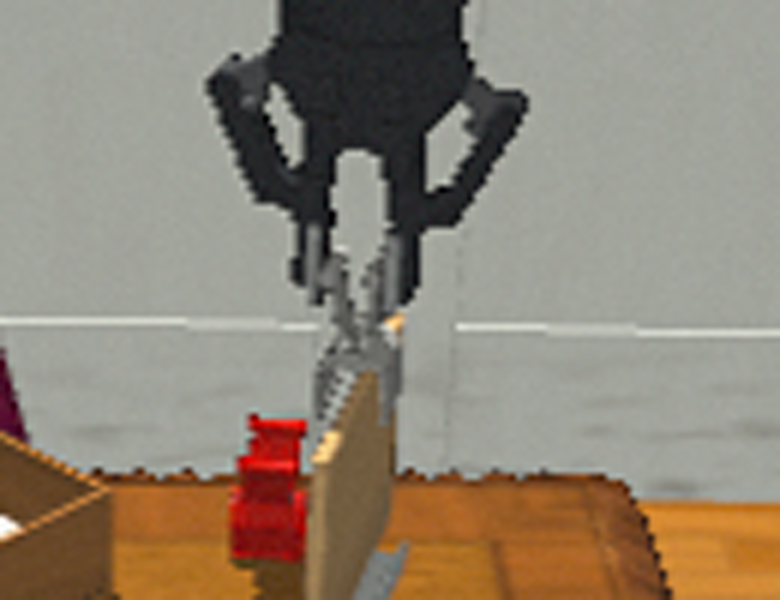

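The jaws straddle the board ((318,415) behind, (390,420) in front). They are centred within 1 mm, about 11 mm below the top edge, and there is no contact force. Handing in.

```bash
python3 -c "
from rig import order
print(order.sign_off())"
```

```text
the job is handed in; nothing more can be done
None
```

The job is handed in, with no verdict returned: the board stands in the foot with its rod home and its ledge over the long toe. The gripper still holds the clip gaping over the middle of its top edge, lips about 11 mm down on either side and, by the last measurement, not touching.

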